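# Rest the Z-bent glass tube in its drying cradle

## Robot

A 7-joint arm with a two-finger parallel gripper is mounted at the origin on the work surface. World frame = base frame: x ahead of the robot, y to its left, z up, the work surface at z = 0. Lengths are in m, angles in rad, forces in N, time in s.
With the tool pointing down it reaches from about 0.425 to 0.875 m from the base axis. Payload 8.4 kg.
Tool frame: the origin (TCP) lies at the very end of the fingers, on their centre line; the grasp point (between the pads) lies 19 mm behind it; z points along the fingers, y is the line along which they close (so a half turn about z gives the same grasp; the last joint's range is limited). The gripper opens to 85 mm and grips with 20 to 120 N. Pads are 22 mm wide; open, the fingers measure 114 mm over their backs; the gripper's body (76 mm by 85 mm) begins 54 mm behind the grasp point. The pads swing forward as they close: fully open they stand 13 mm farther back than shut.
Start: joints at [1.232, 0.333, 0.04, 1.465, -0.013, 1.343, -0.059], TCP at [0.154, -0.631, 0.231] pointing down, gripper open.
Joint ranges: [-2.58, 2.58], [-0.38, 2.09], [-1.3, 1.39], [0.25, 2.4], [-1.5, 4.64], [0.08, 2.09], [-2.65, 2.65]. Speed limits (rad/s): [2.22, 2.22, 2.79, 2.79, 3.14, 3.14, 3.14].

## Interface

Orientations are given as a unit quaternion [x, y, z, w].
In Python, from plant import bot, optics, order, look_for, silhouettes gives the robot as it stands.
- The arm moves only by the tool step_arm, never from a script. Its argument "increments" is a list of rows, each an object of numbers: "dx", "dy", "dz": the shift along the tool's x, y, z in m; "roll": the turn about the tool's z in degrees. In form: [{"dx": .., "dy": .., "dz": .., "roll": ..}, ...]. A call has 1 to 8 rows; each row is the pose to reach, as a shift and turn from the pose commanded when the call began, along the tool's axes at that moment; what a row does not reach only later rows make up. A row lasts 1/8 s, in which the tool goes at most 62.5 mm and 10.7 degrees, less where a joint would pass 70% of its speed; a pose out of reach is approached as far as the arm can. A call with a gripper value outside its range is refused whole. "hand" is the closure in counts, from 0 (fully open) to 255 (shut), set as the call begins (left out, the last holds). The fingers move at their own pace and stop on an object; "newtons" is the grip in N (left out, the last holds). Time passes only in rows, so rows that repeat a pose let the fingers close. It gives the time, the measured TCP pose, the force, the opening and the grip force at its end, in the units of the state.
- bot.read_state(): the state, without advancing time (a new reading comes with each control period).
- optics.read_camera(name): name is "scene" or "top" or "wrist"; returns a dict with "color" (400x640x3 uint8, red, green, blue), "camera_matrix" (3x3 intrinsics, pixels), "rvec" (rotation vector, rad) and "tvec" (3), from world to camera coordinates, as OpenCV has them; the wrist camera has in their place "T_tool_cam" (4x4, takes a point from camera to tool coordinates, whose origin is the TCP and whose axes are the flange's). Camera axes: x right, y down, z forward; pixel columns grow to the right and rows downward; lengths in m; the calibration is good to about 2 mm. A picture is of the moment at which its call begins: read the wrist's pose just before it. There is no depth.
- order.job_done(): hands the job in; it is judged then, once.
Trained networks look in a picture, given as the dict that the camera call returned (one of the last four; its "shot" number tells which), for a name from the list of things; names that differ only in an ending like _2 or _b are one class to them, and where a whole thing is asked for, a point or a joint stands for the part that bears it (a point fixed in the world has none). Each returns a list of dicts, best first, with "conf" (0 to 1); they miss things now and then, are a little off and sometimes report something else, mostly with a low value. They report only what shows in the picture. A call takes as long as a camera call. They do not tell look-alikes from the thing itself.
- look_for(picture, thing): "position" ([column, row] in pixels, amid what is visible of it).
- silhouettes(picture, thing): "pixels" (400x640 bool, what is visible of it) and "position" ([column, row] in pixels, amid what is visible of it).
The state is a dict: "time": time; "qpos": joint angles; "qvel": joint speeds; "tau": joint torques, N m; "ee_pos": TCP position; "orientation": TCP orientation; "contact_force": force on the tool from outside, world axes, zero at the start; "ft_torque": the same for the moment, N m; "gripper_width": opening from 0.0 (shut) to 1.0 (fully open); "grasp_force": force on a finger pad.
Only numpy, scipy, OpenCV 4.12 (cv2) and the standard library are available. Lean on these libraries where they do the work, as an engineer would, in place of code of your own. Each camera call takes 0.05 s, during which the arm holds its last target. There are 200 camera calls.

## Task

Pick up the rinsed Z-bent glass tube, turn it and lay it level and centred on the plastic drying cradle, so that each of its two end legs rests at the bottom of one of the two V notches. It is glass: lower it right into the notches before you let go. Leave the U-bent tube where it is.

Things in the scene. Friction and masses are not known exactly. Their poses are not given: they have to be found in the camera images.
- ztube_mid (a point): Centre and balance point of a loose Z-bent clear glass tube, 14 mm thick, 60 g, lying flat (this point 7 mm above the bench). z up. The middle piece, 100 mm, runs along x through this point (straight for 35 mm each way; grasp here). At x=+50 mm a leg goes off along +y, at x=-50 mm one along -y; each ends 75 mm from the middle piece's line. Unchanged by a half turn about z.
- cradle_seat (a point): Where the seated tube's centre lies, 60 mm above the bench, on a fixed plastic cradle: grey base 150x130x8 mm, two white posts with V notches centred at x=+50,y=+48 and x=-50,y=-48 mm, running along y, 30 mm long, 40 wide at the top, 45-degree sides from 50 to 70 mm above the bench. z up. Seated, tube axes match these or are half a turn off. Nothing stands between the posts.
- utube_mid (a point): Centre (half-way up, 7 mm above the bench) of a loose U-bent tube of the same glass and diameter, lying flat, about 74 x 84 mm overall: a bystander that does not fit the cradle. It is to stay where it is.
Things that resemble listed ones, but are neither listed nor needed, are in the scene too. What is shaped like the part that bears ztube_mid but green or yellow is not meant. Leave any turquoise look-alike of the part that bears cradle_seat alone.

How it is judged:
By the outcome, as a careful person would: the job done as asked, in the order asked, and still so for the second after the job is handed in, with the robot touching nothing.
It also fails if it takes over 38 s, if anything falls off the work surface, if the arm or the gripper's body presses on something with over 40 N, if the wrist force passes 120 N, or if a joint passes its speed limit or range.

## Working session

There is one attempt and no reset: what is moved stays moved. The work goes in short steps, Python scripts to look and compute and a tool call to move; the robot and the scene stay as the last step left them, time stands still between calls to the robot, and variables do not carry over. Pictures are saved under pics/ and viewed, at most 10 in all, crops included, and the job is handed in when it is done.

Besides the shell and the picture viewer there is one more tool, called after "Emit:" as name([rows], argument=value, ...), one row to a line, values as JSON. step_arm: Moves the arm, as the interface text tells. Its arguments: {"type":"object","properties":{"increments":{"type":"array","items":{"type":"object","properties":{"dx":{"type":"number"},"dy":{"type":"number"},"dz":{"type":"number"},"roll":{"type":"number"}}}},"hand":{"type":"number"},"newtons":{"type":"number"}},"required":["increments"]}

```bash
mkdir -p pics; ls; cat > h.py <<'E'
import numpy as np, cv2
from scipy.spatial.transform import Rotation as R
from plant import bot, optics, order, look_for, silhouettes
def pose(c, st=None):
    """camera->world R, origin"""
    if 'rvec' in c and c['rvec'] is not None:
        Rm=R.from_rotvec(np.ravel(c['rvec'])).as_matrix(); return Rm.T, -Rm.T@np.ravel(c['tvec'])
    T=np.eye(4); T[:3,:3]=R.from_quat(st['orientation']).as_matrix(); T[:3,3]=st['ee_pos']
    T=T@np.array(c['T_tool_cam']); return T[:3,:3],T[:3,3]
def back(c,px,z,st=None):
    Rw,o=pose(c,st); px=np.atleast_2d(np.array(px,float))
    d=(Rw@np.linalg.inv(c['camera_matrix'])@np.c_[px,np.ones(len(px))].T).T
    return o+d*((z-o[2])/d[:,2])[:,None]
def proj(c,P,st=None):
    Rw,o=pose(c,st); q=(np.atleast_2d(P)-o)@Rw@np.array(c['camera_matrix']).T
    return q[:,:2]/q[:,2:]
def save(c,n): cv2.imwrite('pics/'+n,c['color'][:,:,::-1])
E
python3 - <<'E'
from h import *
s=bot.read_state(); print({k:np.round(v,3) for k,v in s.items()})
for cam in ('top','scene'):
    c=optics.read_camera(cam); save(c,cam+'0.png'); print(cam,np.round(pose(c)[1],3))
    for t,z in (('ztube_mid',.007),('cradle_seat',.06),('utube_mid',.007)):
        for f in look_for(c,t): print(t,round(f['conf'],2),np.round(f['position']),np.round(back(c,f['position'],z),3))
E
```

```text
pics
{'time': np.float64(0.0), 'qpos': array([ 1.232,  0.334,  0.04 ,  1.466, -0.013,  1.343, -0.058]), 'qvel': array([-0.002, -0.001, -0.001,  0.001,  0.001,  0.   , -0.   ]), 'tau': array([ 0.0000e+00, -6.5856e+01,  1.3660e+00, -4.0556e+01,  1.7000e-02,
        1.3000e-02,  0.0000e+00]), 'ee_pos': array([ 0.154, -0.631,  0.23 ]), 'orientation': array([ 0.993,  0.12 , -0.   , -0.001]), 'contact_force': array([-0.524, -0.624,  0.434]), 'ft_torque': array([0.007, 0.029, 0.017]), 'grasp_force': np.float64(0.0), 'gripper_width': np.float64(1.003)}
top [0.292 0.    1.058]
ztube_mid 0.97 [335. 176.] [[ 0.503 -0.025  0.007]]
ztube_mid 0.85 [381. 120.] [[ 0.639 -0.143  0.007]]
ztube_mid 0.7 [385. 252.] [[ 0.316 -0.137  0.007]]
cradle_seat 0.73 [221. 281.] [[0.26  0.237 0.06 ]]
cradle_seat 0.66 [220. 182.] [[0.485 0.243 0.06 ]]
utube_mid 0.57 [424. 189.] [[ 0.464 -0.239  0.007]]
scene [0.888 0.076 0.846]
ztube_mid 0.72 [238. 263.] [[ 0.65  -0.148  0.007]]
ztube_mid 0.65 [282. 146.] [[ 0.311 -0.133  0.007]]
ztube_mid 0.62 [307. 220.] [[ 0.509 -0.018  0.007]]
cradle_seat 0.96 [429. 160.] [[0.307 0.246 0.06 ]]
cradle_seat 0.65 [422. 238.] [[0.522 0.247 0.06 ]]
utube_mid 0.6 [218. 182.] [[ 0.455 -0.266  0.007]]
```

View pics/top0.png

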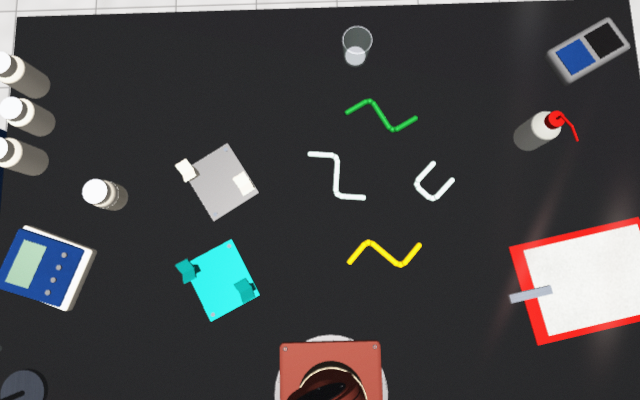

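View pics/scene0.png

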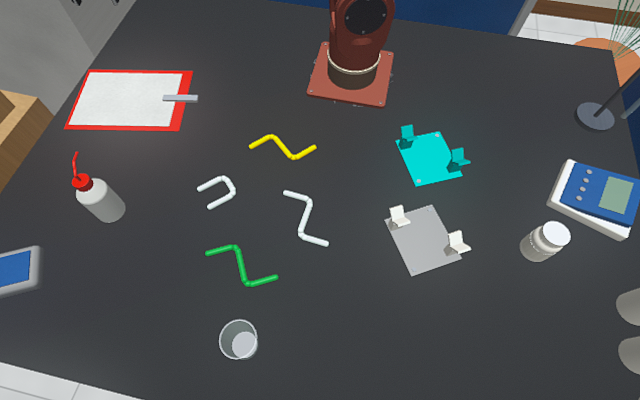

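The clear Z tube is at (335,176) in top and the clear U at (433,181). The grey cradle with white posts is at (220,182). The green and yellow Z shapes and the turquoise cradle are decoys. I'll fit the models to the silhouettes.

```bash
cat >> h.py <<'E'
from scipy.optimize import minimize
LINE=np.array([[.050,.075],[.050,0],[-.050,0],[-.050,-.075]])
def tubeparts(zc,r=.007):
    """list of convex pieces (3D vertex clouds) of the z tube"""
    out=[]; a=np.linspace(0,2*np.pi,12,endpoint=False)
    for p,q in zip(LINE[:-1],LINE[1:]):
        u=(q-p)/np.linalg.norm(q-p); n=np.array([-u[1],u[0]])
        e0=-.0 ; pts=[]
        for e in (p,q):
            for t in a: pts.append([*(e+n*r*np.cos(t)),zc+r*np.sin(t)])
        out.append(np.array(pts))
    return out
def box(x0,x1,y0,y1,z0,z1): return np.array([[x,y,z] for x in(x0,x1) for y in(y0,y1) for z in(z0,z1)])
def cradleparts():
    out=[box(-.075,.075,-.065,.065,0,.008)]
    for cx,cy in((.05,.048),(-.05,-.048)):
        for s in(-1,1):
            out.append(np.array([[cx+s*w,cy+y,z] for y in(-.015,.015) for w,z in((0,0),(0,.05),(.02,.07),(.02,0))]))
    return out
def world(P,p):
    c,s=np.cos(p[2]),np.sin(p[2]); Q=P.copy(); Q[:,:2]=P[:,:2]@np.array([[c,s],[-s,c]])+p[:2]; return Q
def render(c,parts,p,st=None,S=4):
    m=np.zeros((400*S,640*S),np.uint8)
    for P in parts:
        h=cv2.convexHull(((proj(c,world(P,p),st)+.5)*S).astype(np.float32)); cv2.fillConvexPoly(m,h.astype(np.int32),1)
    return cv2.resize(m*255,(640,400),interpolation=cv2.INTER_AREA)/255.
def fit(views,parts,p0):
    """views: (picture, state, mask)"""
    ms=[cv2.GaussianBlur(m.astype(np.float32),(0,0),1.0) for _,_,m in views]
    def cost(p):
        return sum(np.sum((cv2.GaussianBlur(render(c,parts,p,s).astype(np.float32),(0,0),1.0)-m)**2)/np.sum(m*m) for (c,s,_),m in zip(views,ms))
    best=None
    for a in p0[2] if np.ndim(p0[2]) else [p0[2]]:
        x0=np.array([p0[0],p0[1],a]); sx=np.vstack([x0,x0+[.01,0,0],x0+[0,.01,0],x0+[0,0,.1]])
        r=minimize(cost,x0,method='Nelder-Mead',options=dict(initial_simplex=sx,xatol=2e-4,fatol=1e-4,maxiter=150))
        if best is None or r.fun<best.fun: best=r
    return best.x,best.fun
def pick(c,thing,xy,z,st=None):
    L=[f for f in silhouettes(c,thing) if f['pixels'].any()]
    if not L: return None
    d=[np.linalg.norm(back(c,f['position'],z,st)[0,:2]-xy) for f in L]; i=int(np.argmin(d))
    print(thing,'conf',round(L[i]['conf'],2),'dist',round(d[i],3),'area',L[i]['pixels'].sum()); return L[i]['pixels']
E
python3 - <<'E'
from h import *
A={}
for cam in('top','scene'):
    c=optics.read_camera(cam)
    A[cam]=(c,pick(c,'ztube_mid',[.505,-.022],.007),pick(c,'cradle_seat',[.49,.245],.04))
import itertools
angs=np.arange(0,3.14,.4)
for sel in(['top'],['scene'],['top','scene']):
    vt=[(A[k][0],None,A[k][1]) for k in sel]; vc=[(A[k][0],None,A[k][2]) for k in sel]
    print(sel,'tube',fit(vt,tubeparts(.007),(.505,-.022,angs)),'cradle',fit(vc,cradleparts(),(.485,.24,angs)))
E
```

```text
ztube_mid conf 0.59 dist 0.005 area 530
cradle_seat conf 0.87 dist 0.002 area 3361
ztube_mid conf 0.95 dist 0.01 area 498
cradle_seat conf 0.83 dist 0.023 area 3767
['top'] tube (array([ 0.50320356, -0.02836973,  3.05720685]), np.float64(0.046546176075935364)) cradle (array([0.49710138, 0.25415249, 0.55478466]), np.float64(0.00397142581641674))
['scene'] tube (array([ 0.50378208, -0.0266534 , -0.09100795]), np.float64(0.05366705730557442)) cradle (array([0.49661199, 0.25634486, 0.55289666]), np.float64(0.007202589884400368))
['top', 'scene'] tube (array([ 0.50356771, -0.02778213, -0.0837919 ]), np.float64(0.12034198641777039)) cradle (array([0.49698977, 0.25522682, 0.55342352]), np.float64(0.015243271365761757))
```

```bash
cat >> h.py <<'E'
def go(xyz,yaw,ref=None):
    """increments (tool axes) to TCP xyz with tool x at world yaw (mod pi)"""
    s=bot.read_state(); Rm=R.from_quat(s['orientation']).as_matrix(); p=np.array(s['ee_pos'])
    y0=np.arctan2(Rm[1,0],Rm[0,0]); d=(yaw-y0+np.pi/2)%np.pi-np.pi/2
    sh=Rm.T@(np.array(xyz)-p)
    print('t',round(float(s['time']),2),'at',np.round(p,4),'yaw',round(np.degrees(y0),2),'tilt',np.round(Rm[:2,2],4),'q',np.round(s['qpos'],2))
    print('shift mm',np.round(sh*1e3,1),'roll',round(-np.degrees(d),2))
E
python3 -c "
from h import *
go([.504,-.028,.23],-.084)"
```

```text
t 0.7 at [ 0.1544 -0.6314  0.2314] yaw 13.74 tilt [ 0. -0.] q [ 1.23  0.33  0.04  1.47 -0.01  1.34 -0.06]
shift mm [ 482.9 -503.1    1.3] roll 18.55
```

Emit:
step_arm([
  {"dx":0.483,"dy":-0.503,"dz":0,"roll":18.5},
  {"dx":0.483,"dy":-0.503,"dz":0,"roll":18.5},
  {"dx":0.483,"dy":-0.503,"dz":0,"roll":18.5},
  {"dx":0.483,"dy":-0.503,"dz":0,"roll":18.5},
  {"dx":0.483,"dy":-0.503,"dz":0,"roll":18.5},
  {"dx":0.483,"dy":-0.503,"dz":0,"roll":18.5},
  {"dx":0.483,"dy":-0.503,"dz":0,"roll":18.5},
  {"dx":0.483,"dy":-0.503,"dz":0,"roll":18.5},
], hand=0)

```text
time: 1.7
ee_pos: [0.4059, -0.197, 0.2317]
orientation: [0.999, -0.042, 0.0, 0.0]
contact_force: [0.9, -0.9, 0.1]
gripper_width: 1.001
grasp_force: 0.0
```

```bash
python3 -c "
from h import *
go([.504,-.028,.23],-.084)"
```

```text
t 1.7 at [ 0.4059 -0.197   0.2317] yaw -4.78 tilt [ 0.0009 -0.0008] q [ 0.72 -0.06 -0.35  1.91 -0.02  1.29 -1.28]
shift mm [  83.7 -176.6    1.7] roll 0.04
```

Emit:
step_arm([
  {"dx":0.084,"dy":-0.177},
  {"dx":0.084,"dy":-0.177},
  {"dx":0.084,"dy":-0.177},
  {"dx":0.084,"dy":-0.177},
  {"dx":0.084,"dy":-0.177},
])

```text
$.increments[0]: bad value
```

```bash
cat > w.py <<'E'
from h import *
s=bot.read_state(); c=optics.read_camera('wrist'); save(c,'w1.png')
m=pick(c,'ztube_mid',[.504,-.028],.007,s)
print(np.round(proj(c,[.504,-.028,.007],s)))
if m is not None:
    p,f=fit([(c,s,m)],tubeparts(.007),(.504,-.028,-.084)); print(p,f); go([p[0],p[1],.004],p[2])
E
python3 w.py
```

```text
ztube_mid conf 0.93 dist 0.008 area 3611
[[136.  80.]]
[ 0.50249334 -0.02808472 -0.0827593 ] 0.07151535898447037
t 1.8 at [ 0.4083 -0.1925  0.2319] yaw -4.22 tilt [0.0019 0.0007] q [ 0.71 -0.06 -0.35  1.91 -0.02  1.29 -1.28]
shift mm [  81.4 -170.7  228.2] roll 0.52
```

View pics/w1.png

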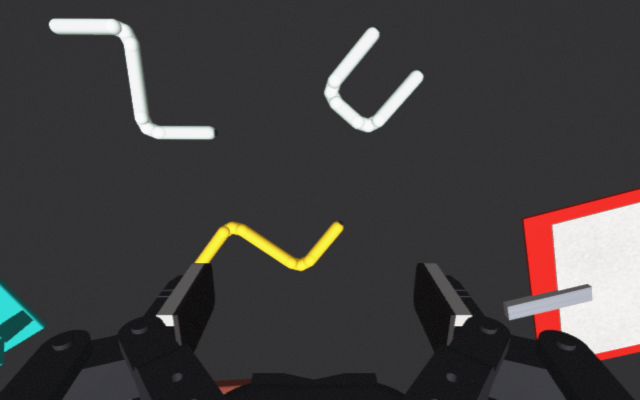

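The white Z is at about (135,80), the U at (375,80) and the yellow decoy at (270,245). The fit agrees with the overhead estimate. I'll move above the tube.

Emit:
step_arm([
  {"dx":0.081,"dy":-0.171,"dz":0.03,"roll":0},
  {"dx":0.081,"dy":-0.171,"dz":0.08,"roll":0},
  {"dx":0.081,"dy":-0.171,"dz":0.08,"roll":0},
  {"dx":0.081,"dy":-0.171,"dz":0.08,"roll":0},
  {"dx":0.081,"dy":-0.171,"dz":0.08,"roll":0},
  {"dx":0.081,"dy":-0.171,"dz":0.08,"roll":0},
])

```text
time: 2.55
ee_pos: [0.4999, -0.0364, 0.1518]
orientation: [0.999, -0.042, 0.0, 0.0]
contact_force: [0.5, -0.6, 0.2]
gripper_width: 1.0
grasp_force: 0.0
```

```bash
sed -i s/w1.png/w2.png/ w.py; python3 w.py
```

```text
ztube_mid conf 0.84 dist 0.009 area 4704
[[303. 178.]]
[ 0.50283649 -0.02745647 -0.08519105] 0.06649314612150192
t 2.65 at [ 0.5    -0.0366  0.152 ] yaw -4.88 tilt [ 0.0009 -0.0007] q [ 0.5   0.13 -0.55  1.9   0.08  1.13 -1.73]
shift mm [  1.9  -9.5 148. ] roll -0.0
```

View pics/w2.png

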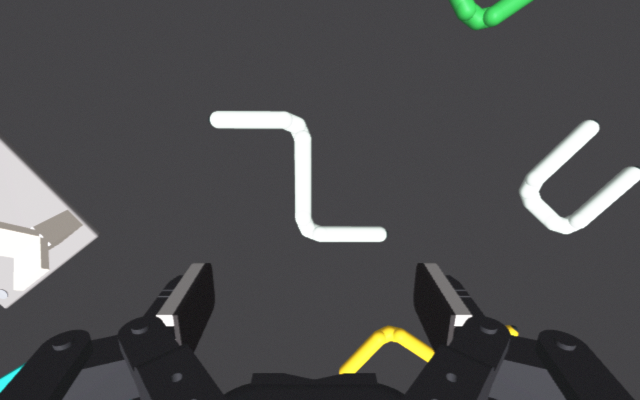

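The white Z is centred at about (303,178) between the fingers, and the U is clear at (580,180). Descending.

Emit:
step_arm([
  {"dx":0.002,"dy":-0.0095,"dz":0.05,"roll":0},
  {"dx":0.002,"dy":-0.0095,"dz":0.1,"roll":0},
  {"dx":0.002,"dy":-0.0095,"dz":0.13,"roll":0},
  {"dx":0.002,"dy":-0.0095,"dz":0.14,"roll":0},
  {"dx":0.002,"dy":-0.0095,"dz":0.14,"roll":0},
  {"dx":0.002,"dy":-0.0095,"dz":0.14,"roll":0},
])

```text
time: 3.4
ee_pos: [0.504, -0.0261, 0.0129]
orientation: [0.999, -0.042, 0.001, 0.0]
contact_force: [0.6, 0.3, 0.4]
gripper_width: 1.005
grasp_force: 0.0
```

```bash
python3 -c "
from h import *
go([.5027,-.0275,.004],-.084)"
```

```text
t 3.4 at [ 0.504  -0.0261  0.0129] yaw -4.79 tilt [ 0.0024 -0.0004] q [ 0.43  0.32 -0.53  2.01  0.22  0.85 -1.87]
shift mm [-1.2  1.5  8.9] roll 0.02
```

Emit:
step_arm([
  {"dx":-0.001,"dy":0.0015,"dz":0.009,"roll":0},
  {"dx":-0.001,"dy":0.0015,"dz":0.009,"roll":0},
  {"dx":-0.001,"dy":0.0015,"dz":0.009,"roll":0},
])

```text
time: 3.78
ee_pos: [0.5017, -0.0272, 0.0024]
orientation: [0.999, -0.042, 0.0, -0.0]
contact_force: [-0.1, 0.1, 0.2]
gripper_width: 0.998
grasp_force: 0.0
```

Emit:
step_arm([
  {"dx":0,"dy":0,"dz":0,"roll":0},
  {"dx":0,"dy":0,"dz":0,"roll":0},
  {"dx":0,"dy":0,"dz":0,"roll":0},
  {"dx":0,"dy":0,"dz":0,"roll":0},
  {"dx":0,"dy":0,"dz":0,"roll":0},
  {"dx":0,"dy":0,"dz":0,"roll":0},
  {"dx":0,"dy":0,"dz":0,"roll":0},
  {"dx":0,"dy":0,"dz":0,"roll":0},
], hand=255, newtons=30)

```text
time: 4.78
ee_pos: [0.5018, -0.0273, 0.0024]
orientation: [0.999, -0.042, 0.0, 0.0]
contact_force: [-1.3, -0.7, 4.6]
gripper_width: 0.146
grasp_force: 29.5
```

Emit:
step_arm([
  {"dx":0,"dy":0,"dz":-0.01,"roll":0},
  {"dx":0,"dy":0,"dz":-0.03,"roll":0},
  {"dx":0,"dy":0,"dz":-0.06,"roll":0},
  {"dx":0,"dy":0,"dz":-0.09,"roll":0},
  {"dx":0,"dy":0,"dz":-0.12,"roll":0},
  {"dx":0,"dy":0,"dz":-0.15,"roll":0},
  {"dx":0,"dy":0,"dz":-0.15,"roll":0},
])

```text
time: 5.65
ee_pos: [0.5031, -0.0271, 0.155]
orientation: [0.999, -0.041, 0.002, 0.0]
contact_force: [-0.8, -0.1, -0.8]
gripper_width: 0.147
grasp_force: 29.3
```

```bash
cat > w3.py <<'E'
from h import *
s=bot.read_state(); c=optics.read_camera('wrist'); save(c,'w3.png'); t=optics.read_camera('top')
p0=[s['ee_pos'][0],s['ee_pos'][1],-.084]; z=s['ee_pos'][2]+.0047
m=pick(c,'ztube_mid',p0[:2],z,s)
if m is not None: print(fit([(c,s,m)],tubeparts(z),p0))
print(np.round(s['contact_force'],2),np.round(s['ft_torque'],3),s['gripper_width']); go([.497,.255,z],.5535)
E
python3 w3.py
```

```text
ztube_mid conf 0.86 dist 0.045 area 12439
(array([ 0.50416899, -0.02779807, -0.08516025]), np.float64(0.42818206548690796))
[-0.84 -0.07 -0.79] [-0.016  0.053  0.024] 0.1467861053989502
t 5.8 at [ 0.5011 -0.0273  0.1517] yaw -4.76 tilt [-0.001  0.   ] q [ 0.5   0.14 -0.57  1.9   0.08  1.13 -1.75]
shift mm [ -27.6 -281.    -7.9] roll -36.48
```

View pics/w3.png

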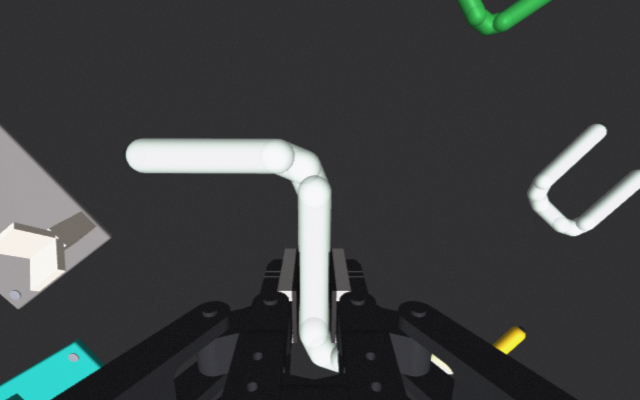

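The Z is held by its middle, with the far leg at about (140–290,155) and the other leg hidden behind the gripper. The U hasn't moved. Next I'll check how the tube sits in the hand (height and tilt) while carrying it towards the cradle.

Emit:
step_arm([
  {"dx":-0.004,"dy":-0.03,"dz":0,"roll":-5},
  {"dx":-0.012,"dy":-0.08,"dz":0,"roll":-14},
  {"dx":-0.02,"dy":-0.13,"dz":0,"roll":-22},
  {"dx":-0.022,"dy":-0.17,"dz":0,"roll":-30},
  {"dx":-0.025,"dy":-0.22,"dz":0,"roll":-36.5},
  {"dx":-0.0275,"dy":-0.26,"dz":0,"roll":-36.5},
  {"dx":-0.0275,"dy":-0.281,"dz":0,"roll":-36.5},
  {"dx":-0.0275,"dy":-0.281,"dz":0,"roll":-36.5},
])

```text
time: 6.8
ee_pos: [0.4959, 0.258, 0.1515]
orientation: [0.961, 0.276, -0.001, -0.001]
contact_force: [-0.5, -1.1, -0.4]
gripper_width: 0.146
grasp_force: 29.3
```

```bash
cat >> h.py <<'E'
def hfit(views,st,row_max=250):
    """tube pose in the hand: 6 params (x,y,z tool; rotvec) from wrist rows<row_max and whole other views"""
    parts=tubeparts(0.); Rt=R.from_quat(st['orientation']).as_matrix(); pt=np.array(st['ee_pos'])
    flip=np.diag([1.,-1,-1])
    def W(q): 
        Rl=R.from_rotvec(q[3:]).as_matrix()@flip
        return [pt+(Rt@(Rl@P.T+q[:3,None])).T for P in parts]
    B=lambda m:cv2.GaussianBlur(m.astype(np.float32),(0,0),1.5)
    ms=[B(m) for _,_,m,_ in views]
    def cost(q):
        PP=W(q); t=0
        for (c,s,_,rm),m in zip(views,ms):
            r=B(render(c,PP,[0,0,0],s))[:rm]; t+=np.sum((r-m[:rm])**2)/np.sum(m[:rm]**2)
        return t
    x0=np.array([0,0,-.0047,0,0,0]); 
    for k in range(2):
        sx=np.vstack([x0]+[x0+d for d in np.diag([.006,.006,.006,.06,.06,.06])])
        r=minimize(cost,x0,method='Nelder-Mead',options=dict(initial_simplex=sx,xatol=1e-4,fatol=1e-5,maxiter=500)); x0=r.x
    return r.x,r.fun
E
cat > w4.py <<'E'
from h import *
s=bot.read_state(); c=optics.read_camera('wrist'); save(c,'w4.png')
sc=optics.read_camera('scene'); tp=optics.read_camera('top'); save(sc,'s4.png')
xy=s['ee_pos'][:2]; z=s['ee_pos'][2]
m=pick(c,'ztube_mid',xy,z,s); ms=pick(sc,'ztube_mid',xy,z); mt=pick(tp,'ztube_mid',xy,z)
q,f=hfit([(c,s,m,250)],s); print('tube in hand mm,deg',np.round(q[:3]*1e3,1),np.round(np.degrees(q[3:]),2),f)
mc=pick(c,'cradle_seat',[.497,.255],.06,s)
go([.497,.255,z],.5535)
E
python3 w4.py; python3 -c "
import cv2,numpy as np
cv2.imwrite('pics/m4.png',np.hstack([cv2.imread('pics/w4.png')[:, :400],cv2.imread('pics/s4.png')[:,240:]]))"
```

```text
ztube_mid conf 0.64 dist 0.043 area 12428
ztube_mid conf 0.76 dist 0.029 area 534
ztube_mid conf 0.8 dist 0.401 area 607
tube in hand mm,deg [-0.9 -1.1 -1.6] [-0.99 -2.53  0.99] 0.048556745052337646
cradle_seat conf 0.68 dist 0.024 area 22022
t 7.15 at [0.4978 0.2541 0.1523] yaw 31.67 tilt [ 0.0001 -0.0004] q [ 0.13  0.3  -0.79  1.76  0.23  1.18 -1.75]
shift mm [-0.2 -1.2  0.8] roll -0.04
```

View pics/m4.png

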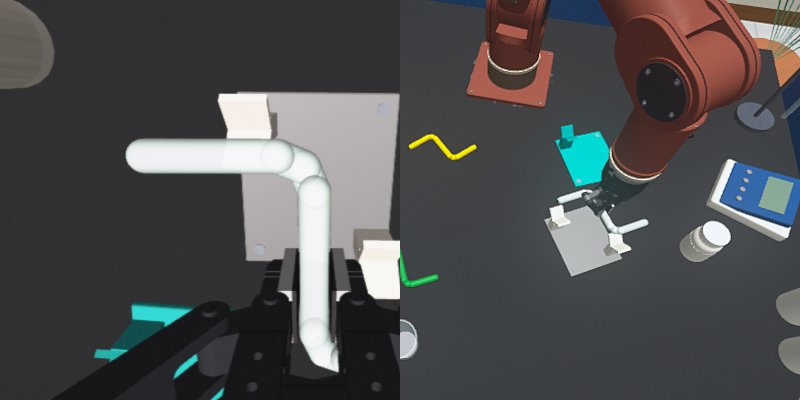

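The tube is over the cradle with its far leg beside the post at (245,115), which matches the geometry. I'll refine the in-hand fit with rounded bends before lowering.

```bash
cat > mod.py <<'E'
import h, numpy as np
r=.015; t=np.linspace(0,np.pi/2,5)
arc=np.c_[.05-r+r*np.cos(t), r-r*np.sin(t)]
L=np.vstack([[.05,.068],arc]); h.LINE=np.vstack([L,-L[::-1]])
_tp=h.tubeparts
def tubeparts(zc):
    u=np.random.RandomState(0).normal(size=(60,3)); u*=.007/np.linalg.norm(u,axis=1)[:,None]
    return [np.vstack([np.r_[p,zc]+u,np.r_[q,zc]+u]) for p,q in zip(h.LINE[:-1],h.LINE[1:])]
h.tubeparts=tubeparts
E
cat > w5.py <<'E'
import mod; from h import *
s=bot.read_state(); c=optics.read_camera('wrist'); sc=optics.read_camera('scene'); xy=s['ee_pos'][:2]; z=s['ee_pos'][2]
m=pick(c,'ztube_mid',xy,z,s); ms=pick(sc,'ztube_mid',xy,z)
mc=pick(sc,'cradle_seat',[.497,.255],.06)
for rm in(240,):
    q,f=hfit([(c,s,m,rm)],s); print('tube in hand mm,deg',np.round(q[:3]*1e3,1),np.round(np.degrees(q[3:]),2),f)
go([.497,.255,z],.5535)
E
python3 w5.py
```

```text
ztube_mid conf 0.93 dist 0.042 area 12699
ztube_mid conf 0.83 dist 0.031 area 575
cradle_seat conf 0.56 dist 0.03 area 3609
tube in hand mm,deg [ 1.5 -0.1 -9.6] [-3.5  -0.13 -0.13] 0.008251677267253399
t 7.4 at [0.4977 0.2548 0.1524] yaw 31.72 tilt [ 0.0001 -0.    ] q [ 0.13  0.3  -0.79  1.76  0.23  1.18 -1.75]
shift mm [-0.5 -0.5  0.1] roll 0.0
```

Emit:
step_arm([
  {"dx":-0.0005,"dy":-0.0005,"dz":0.03,"roll":0},
  {"dx":-0.0005,"dy":-0.0005,"dz":0.06,"roll":0},
  {"dx":-0.0005,"dy":-0.0005,"dz":0.08,"roll":0},
  {"dx":-0.0005,"dy":-0.0005,"dz":0.086,"roll":0},
  {"dx":-0.0005,"dy":-0.0005,"dz":0.086,"roll":0},
  {"dx":-0.0005,"dy":-0.0005,"dz":0.086,"roll":0},
])

```text
time: 8.15
ee_pos: [0.4975, 0.2557, 0.0674]
orientation: [0.962, 0.273, 0.001, -0.0]
contact_force: [0.1, -0.1, 0.1]
gripper_width: 0.149
grasp_force: 29.3
```

```bash
cat > w6.py <<'E'
import mod; from h import *
s=bot.read_state(); c=optics.read_camera('wrist'); sc=optics.read_camera('scene'); xy=s['ee_pos'][:2]; z=s['ee_pos'][2]
m=pick(c,'ztube_mid',xy,z,s)
q,f=hfit([(c,s,m,240)],s); print('tube in hand mm,deg',np.round(q[:3]*1e3,1),np.round(np.degrees(q[3:]),2),f)
go([.497,.255,.055],.5535); print(np.round(s['contact_force'],2),np.round(s['ft_torque'],3))
a=c['color'][:, :480]; b=cv2.resize(sc['color'][170:300,350:520],None,fx=2,fy=2,interpolation=cv2.INTER_CUBIC)
o=np.zeros((400,480+340,3),np.uint8); o[:,:480]=a; o[:260,480:]=b; cv2.imwrite('pics/m6.png',o[:,20:,::-1])
E
python3 w6.py
```

```text
ztube_mid conf 0.8 dist 0.043 area 12839
tube in hand mm,deg [  2.2   0.4 -11.2] [-4.96  2.21 -0.5 ] 0.005493905860930681
t 8.3 at [0.4974 0.2554 0.0671] yaw 31.73 tilt [0.0012 0.0004] q [ 0.08  0.4  -0.76  1.84  0.32  1.03 -1.82]
shift mm [-0.6  0.2 12.1] roll 0.02
[ 0.05 -0.13  0.14] [0.011 0.024 0.021]
```

View pics/m6.png

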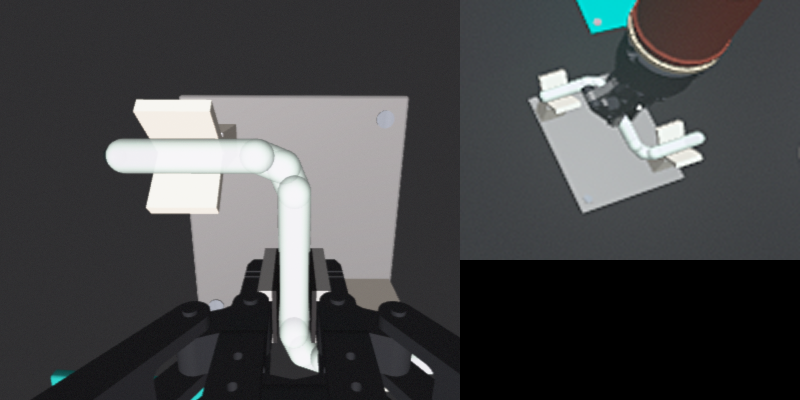

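Both legs line up with their V notches: the far leg is at row 156, and its notch spans rows 100–212. I'll lower gently until contact.

Emit:
step_arm([
  {"dx":-0.0005,"dy":0,"dz":0.004,"roll":0},
  {"dx":-0.0005,"dy":0,"dz":0.008,"roll":0},
  {"dx":-0.0005,"dy":0,"dz":0.01,"roll":0},
  {"dx":-0.0005,"dy":0,"dz":0.01,"roll":0},
])

```text
time: 8.8
ee_pos: [0.4962, 0.2548, 0.0564]
orientation: [0.962, 0.273, -0.0, 0.0]
contact_force: [-2.7, -1.4, 4.6]
gripper_width: 0.143
grasp_force: 29.7
```

Emit:
step_arm([
  {"dx":0,"dy":0,"dz":0.001,"roll":0},
  {"dx":0,"dy":0,"dz":0.0015,"roll":0},
  {"dx":0,"dy":0,"dz":0.0015,"roll":0},
])

```text
time: 9.18
ee_pos: [0.4963, 0.2549, 0.0562]
orientation: [0.962, 0.273, -0.0, 0.001]
contact_force: [-8.0, -6.0, 21.2]
gripper_width: 0.144
grasp_force: 31.3
```

Contact at TCP z = 0.056, which puts the tube centre at about 0.0605. The notch is pushing along −x of the tool, so I'll give way in that direction and ease off the load.

Emit:
step_arm([
  {"dx":-0.0006,"dy":0,"dz":-0.001,"roll":0},
  {"dx":-0.0006,"dy":0,"dz":-0.001,"roll":0},
])

```text
time: 9.43
ee_pos: [0.4961, 0.2548, 0.0562]
orientation: [0.962, 0.273, 0.0, 0.0]
contact_force: [-2.2, -2.0, 8.3]
gripper_width: 0.147
grasp_force: 30.0
```

```bash
python3 -c "
from h import *
s=bot.read_state(); Rm=R.from_quat(s['orientation']).as_matrix()
print(np.round(Rm.T@s['contact_force'],1),np.round(Rm.T@s['ft_torque'],3)); go([.497,.255,.0554],.5535)"
```

```text
[-2.9  0.6 -8.3] [-0.002 -0.595  0.001]
t 9.43 at [0.4961 0.2548 0.0562] yaw 31.74 tilt [ 0.0004 -0.    ] q [ 0.08  0.41 -0.75  1.85  0.33  1.01 -1.83]
shift mm [0.9 0.2 0.8] roll 0.02
```

Emit:
step_arm([
  {"dx":-0.001,"dy":0,"dz":0,"roll":0},
  {"dx":-0.001,"dy":0,"dz":0,"roll":0},
])

```text
time: 9.68
ee_pos: [0.4951, 0.2542, 0.0556]
orientation: [0.962, 0.273, -0.0, -0.0]
contact_force: [0.6, 0.0, 0.2]
gripper_width: 0.149
grasp_force: 29.3
```

```bash
python3 -c "
from h import *
s=bot.read_state(); Rm=R.from_quat(s['orientation']).as_matrix()
print(np.round(Rm.T@s['contact_force'],1),np.round(Rm.T@s['ft_torque'],3)); go([.497,.255,.0554],.5535)"
```

```text
[ 0.6  0.3 -0.2] [ 0.015  0.086 -0.007]
t 9.68 at [0.4951 0.2542 0.0556] yaw 31.74 tilt [-0.0002  0.0002] q [ 0.08  0.41 -0.75  1.85  0.33  1.01 -1.83]
shift mm [2.1 0.3 0.2] roll 0.02
```

That contact was on one side only; the tube is free now. Lowering again.

Emit:
step_arm([
  {"dx":0,"dy":0,"dz":0.0005,"roll":0},
  {"dx":0,"dy":0,"dz":0.001,"roll":0},
  {"dx":0,"dy":0,"dz":0.001,"roll":0},
])

```text
time: 10.05
ee_pos: [0.4953, 0.2542, 0.0553]
orientation: [0.962, 0.273, 0.0, 0.0]
contact_force: [-2.1, -1.0, 7.9]
gripper_width: 0.148
grasp_force: 30.1
```

```bash
python3 -c "
from h import *
s=bot.read_state(); Rm=R.from_quat(s['orientation']).as_matrix()
print(np.round(Rm.T@s['contact_force'],1),np.round(Rm.T@s['ft_torque'],3)); go([.497,.255,.0554],.5535)"
```

```text
[-2.3 -0.3 -7.9] [-0.006 -0.489  0.054]
t 10.05 at [0.4953 0.2542 0.0553] yaw 31.74 tilt [ 0.0003 -0.0001] q [ 0.08  0.41 -0.75  1.85  0.33  1.01 -1.83]
shift mm [ 1.9  0.3 -0.1] roll 0.02
```

Emit:
step_arm([
  {"dx":-0.001,"dy":0,"dz":0,"roll":0},
  {"dx":-0.001,"dy":0,"dz":0,"roll":0},
  {"dx":-0.001,"dy":0,"dz":0.0005,"roll":0},
  {"dx":-0.001,"dy":0,"dz":0.001,"roll":0},
  {"dx":-0.001,"dy":0,"dz":0.001,"roll":0},
])

```text
time: 10.68
ee_pos: [0.4953, 0.2542, 0.0552]
orientation: [0.962, 0.273, 0.001, -0.0]
contact_force: [-0.0, -1.1, 14.1]
gripper_width: 0.147
grasp_force: 30.8
```

```bash
python3 -c "
from h import *
s=bot.read_state(); Rm=R.from_quat(s['orientation']).as_matrix()
print(np.round(Rm.T@s['contact_force'],1),np.round(Rm.T@s['ft_torque'],3)); go([.497,.255,.0554],.5535)"
```

```text
[ -0.6   1.  -14.1] [-0.091  0.033  0.006]
t 10.68 at [0.4953 0.2542 0.0552] yaw 31.73 tilt [0.0021 0.0007] q [ 0.08  0.41 -0.75  1.86  0.33  1.   -1.83]
shift mm [ 1.9  0.3 -0.2] roll 0.02
```

The load is now purely vertical (14 N, no lateral), so the tube is bottomed in both notches. I'll ease off and release.

Emit:
step_arm([
  {"dx":0,"dy":0,"dz":-0.0006,"roll":0},
  {"dx":0,"dy":0,"dz":-0.0006,"roll":0},
])

```text
time: 10.92
ee_pos: [0.4952, 0.2542, 0.0553]
orientation: [0.962, 0.273, 0.001, -0.0]
contact_force: [2.4, 0.7, 8.1]
gripper_width: 0.149
grasp_force: 30.0
```

Emit:
step_arm([
  {"dx":0,"dy":0,"dz":0,"roll":0},
  {"dx":0,"dy":0,"dz":0,"roll":0},
  {"dx":0,"dy":0,"dz":0,"roll":0},
  {"dx":0,"dy":0,"dz":0,"roll":0},
], hand=150)

```text
time: 11.42
ee_pos: [0.494, 0.2535, 0.0542]
orientation: [0.962, 0.273, -0.0, 0.0]
contact_force: [-0.2, -0.6, 0.6]
gripper_width: 0.414
grasp_force: 0.0
```

Emit:
step_arm([
  {"dx":0,"dy":0,"dz":0,"roll":0},
  {"dx":0,"dy":0,"dz":-0.03,"roll":0},
  {"dx":0,"dy":0,"dz":-0.08,"roll":0},
  {"dx":0,"dy":0,"dz":-0.13,"roll":0},
  {"dx":0,"dy":0,"dz":-0.15,"roll":0},
  {"dx":0,"dy":0,"dz":-0.15,"roll":0},
], hand=60)

```text
time: 12.18
ee_pos: [0.4949, 0.2539, 0.2055]
orientation: [0.962, 0.273, 0.001, 0.0]
contact_force: [-0.0, 0.1, -1.6]
gripper_width: 0.767
grasp_force: 0.0
```

```bash
cat > w7.py <<'E'
import mod; from h import *
s=bot.read_state(); c=optics.read_camera('wrist'); tp=optics.read_camera('top'); save(c,'w7.png')
m=pick(c,'ztube_mid',[.495,.254],.06,s)
p,f=fit([(c,s,m)],h.tubeparts(.06) if 0 else mod.tubeparts(.06),(.495,.254,.5535)); print(p,f)
for t in('utube_mid',):
    for f in look_for(tp,t): print(t,round(f['conf'],2),np.round(f['position']))
E
python3 w7.py
```

```text
ztube_mid conf 0.75 dist 0.008 area 4584
[0.49576287 0.25449254 0.55419226] 0.020782191306352615
utube_mid 0.66 [422. 190.]
```

View pics/w7.png

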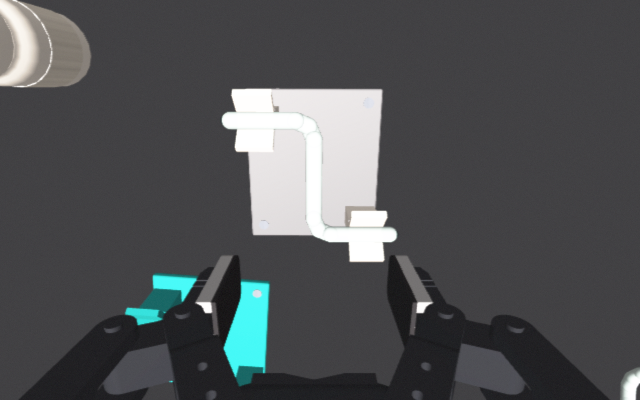

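The legs lie at rows 120 and 234, each at the bottom of its V. They overhang their posts equally (about 12–13 px), the fitted yaw matches the cradle, and the U is where it was. Handing in.

```bash
python3 -c "
from h import *
print(order.job_done())"
```

```text
the job is handed in; nothing more can be done
None
```

The clear Z tube is resting in both V notches of the grey cradle, centred and aligned with it. The gripper is clear, the U tube was not disturbed, and the job was handed in at about 12 s.

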